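# Pack the darkroom accessory tray

### The arm

A 6-joint arm with a two-finger parallel gripper is mounted at the origin on the work surface. World frame = base frame: x ahead of the robot, y to its left, z up, the work surface at z = 0. Lengths are in m, angles in degrees, forces in N, time in s.
With the tool pointing down it reaches from about 0.25 to 0.725 m from the base axis. Payload 9.7 kg.
Tool frame: the origin (TCP) lies at the very end of the fingers, on their centre line; the grasp point (between the pads) lies 19 mm behind it; z points along the fingers, y is the direction in which the jaws open and shut (so a half turn about z gives the same grasp; the last joint's range is limited). The gripper opens to 85 mm and grips with 20 to 120 N. Pads are 22 mm wide; open, the fingers measure 114 mm over their backs; the gripper's body (76 mm by 85 mm) begins 54 mm behind the grasp point. The pads swing forward as they close: fully open they stand 13 mm farther back than shut.
Start: joints at [71.505, 4.979, 10.078, 95.1, 0, 90], TCP at [0.174, 0.522, 0.231] pointing down, gripper open.
Joint ranges: [-179.16, 179.16], [-48.56, 103.87], [-65.8, 70.77], [-126.05, 130.52], [-82.76, 87.17], [-180, 180]. Speed limits (degrees/s): [127.2, 127.2, 147.25, 180, 180, 180].

### API

Orientations are given as [roll, pitch, yaw] about the fixed x, y, z axes, in that order (R = Rz(yaw) Ry(pitch) Rx(roll)).
In Python, from workcell import bot gives the robot as it stands.
- The arm moves only by the shell command python3 -m pendant 'ROWS' [FORCE]. ROWS is JSON, a list that holds one entry, the list of rows, each a list of 7 numbers: the shift along the tool's x, y, z in cm, then the turn, a rotation vector about the tool's x, y, z in rad, then the opening in per cent of the stroke, from 0 (shut) to 100 (fully open). In form: [[[dx, dy, dz, ax, ay, az, gripper], ...]]. A call has 1 to 5 rows; each row shifts and turns the pose as measured when the row begins, along the tool's axes as they then stand; what a row does not reach is not made up. A row lasts 1/12 s, in which the tool goes at most 41.7 mm and 7.16 degrees, less where a joint would pass 70% of its speed; a pose out of reach is approached as far as the arm can. A call with a gripper value outside its range is refused whole. The fingers move at their own pace and stop on an object; FORCE is the grip in N (left out, the last holds). Time passes only in rows, so rows that do not move let the fingers close. It gives the time, the measured TCP pose, the force and the opening at its end, in the units of the state.
- bot.get_obs(): the state, without advancing time (a new reading comes with each control period).
- bot.camera(name): name is "side" or "top" or "wrist"; returns the picture (384x512x3 uint8, red, green, blue); there is no depth.
- bot.get_calibration(name): a dict with "intrinsics" (3x3 intrinsics, pixels), "D" ([k1, k2, p1, p2, k3] as OpenCV has them; the pictures are not rectified), "pose" (4x4, takes a point from camera to world coordinates); the wrist camera has in their place "T_tool_cam" (4x4, takes a point from camera to tool coordinates, whose origin is the TCP and whose axes are the flange's). Camera axes: x right, y down, z forward; pixel columns grow to the right and rows downward; lengths in m; the calibration is good to about 2 mm. A picture is of the moment at which its call begins: read the wrist's pose just before it. get_calibration takes no time and is no camera call.
- bot.job_done(): hands the job in, once; it reports no verdict.
Trained networks look in the newest picture that a camera, given by its name, has taken for a name from the list of things; names that differ only in an ending like _2 or _b are one class to them, and where a whole thing is asked for, a point or a joint stands for the part that bears it (a point fixed in the world has none). Each returns a list of dicts, best first, with "confidence" (0 to 1); they miss things now and then, are a little off and sometimes report something else, mostly with a low value. They report only what shows in the picture. A call takes as long as a camera call. They do not tell look-alikes from the thing itself.
- bot.masks_of(camera, thing): "pixels" (384x512 bool, what is visible of it) and "extent" ([left, top, right, bottom] in pixels, round what is visible of it).
- bot.mark_of(camera, thing): "uv" ([column, row] in pixels: a listed point, or the origin of a listed thing).
The state is a dict: "time": time; "q": joint angles; "qd": joint speeds; "joint_efforts": joint torques, N m; "ee_pos": TCP position; "tcp_rot": TCP orientation; "wrist_force": force on the tool from outside, world axes, zero at the start; "torque": the same for the moment, N m; "opening": finger opening in m.
Only numpy, scipy, OpenCV 4.12 (cv2) and the standard library are available. Lean on these libraries where they do the work, as an engineer would, in place of code of your own. Each camera call takes 0.05 s, during which the arm holds its last target. There are 200 camera calls.

### The job

Pack the wooden tray: slide the wide grey carrier case, without lifting or tipping it, into a corner of the tray, and stand the red filter box and both glass bottles in the space this frees, so that all four stand upright and flat on the tray's floor, released. Set things down gently, knock no bottle over, and leave the exposure timer, the developing tank and the lens where they are.

Things in the scene. Friction and masses are not known exactly. Their poses are not given: they have to be found in the camera images.
- tray: Open wooden tray, fixed to the bench. Inside 180 (its x) by 130 (its y) mm; walls 8 mm thick, their rim 36 mm above the bench; floor 8 mm thick. Origin: centre of its underside on the bench; z up.
- case: Grey metal case with a black band and black top, closed, 110 (its x) by 90 (its y) by 52 mm high, about 0.45 kg, loose on the tray's floor; its top stands 60 mm above the bench, 24 mm above the rim. Too wide for the gripper: push it by its sides above the rim. At first it is near the middle of the tray and up to 0.22 rad askew, its x within this angle of the tray's x. Origin: centre of its underside; z up.
- filter_box: Slim red plastic box with a black band, standing on edge: 100 (its x) by 30 (its y) by 86 mm high, about 0.22 kg. Origin: centre of its underside; z up. It fits beside the case along the tray's long wall once the case is against the other long wall.
- bottle_amber: Closed amber glass bottle, 126 mm high, about 0.28 kg: body 60 mm in diameter up to 78 mm, shoulder narrowing to 94 mm, then a black cap 40 mm in diameter from 94 to 126 mm. Origin: centre of its underside; z up.
- bottle_green: Closed green glass bottle with a white cap, same shape and sizes as the amber one. Origin: centre of its underside; z up.
- timer: Bystander: black exposure timer box 80 (its x) by 70 (its y) by 45 mm, with a metal dial and a red key on top, to 57 mm high. Origin: centre of its underside.
- tank: Bystander: black developing tank, 80 mm in diameter (82 at the grey collar), with a red cap, 110 mm high. Origin: centre of its underside.
- lens: Bystander: enlarger lens standing on the bench, 58 mm in diameter, 39 mm high. Origin: centre of its underside.
There are look-alikes about, which are no part of the job. Leave any yellow look-alike of the case alone. What is shaped like the bottle_amber but blue is not meant.

How it is judged:
By the outcome, as a careful person would: the job done as asked, in the order asked, and still so for the second after the job is handed in, with the robot touching nothing.
It also fails if it takes over 72 s, if anything falls off the work surface, if the arm or the gripper's body presses on something with over 40 N, if the wrist force passes 120 N, or if a joint passes its speed limit or range.

## Working session

There is one attempt and no reset: what is moved stays moved. The work goes in short steps, Python scripts to look and compute and a shell command to move; the robot and the scene stay as the last step left them, time stands still between calls to the robot, and variables do not carry over. Pictures are saved under pics/ and viewed, about 8 in all and at most 12, crops included, and the job is handed in when it is done.

```bash
ls; mkdir -p pics
cat > h.py <<'E'
import numpy as np, cv2
from workcell import bot
from scipy.spatial.transform import Rotation as R
def cam(name):
    c=bot.get_calibration(name); K=np.array(c["intrinsics"]);D=np.array(c["D"])
    if "pose" in c: T=np.array(c["pose"])
    else:
        o=bot.get_obs(); P=np.eye(4);P[:3,:3]=R.from_euler('xyz',o["tcp_rot"],degrees=True).as_matrix();P[:3,3]=o["ee_pos"]; T=P@np.array(c["T_tool_cam"])
    return K,D,T
def topl(name,uv,z,C=None):
    K,D,T=C or cam(name)
    p=cv2.undistortPoints(np.array(uv,float).reshape(-1,1,2),K,D).reshape(-1,2)
    d=np.c_[p,np.ones(len(p))]@T[:3,:3].T; o=T[:3,3]
    return o+d*((z-o[2])/d[:,2])[:,None]
def proj(name,X,C=None):
    K,D,T=C or cam(name); Ti=np.linalg.inv(T)
    return cv2.projectPoints(np.array(X,float).reshape(-1,3),cv2.Rodrigues(Ti[:3,:3])[0],Ti[:3,3],K,D)[0].reshape(-1,2)
def save(im,f): cv2.imwrite("pics/"+f,im[:,:,::-1])
E
python3 - <<'E'
from h import *
np.set_printoptions(precision=3,suppress=True)
print(bot.get_obs())
for n in("top","side","wrist"): K,D,T=cam(n);print(n,K[0,0],K[1,1],T)
a=bot.camera("top");b=bot.camera("side")
im=cv2.resize(np.vstack([a,b]),None,fx=.78,fy=.78)
save(a,"top0.png");save(b,"side0.png")
for c in("top","side"):
  for t in("tray","case","filter_box","bottle_amber","bottle_green","timer","tank","lens"):
    print(c,t,[(np.round(m["uv"]),round(m["confidence"],2)) for m in bot.mark_of(c,t)][:4])
E
```

```text
pics
{'time': 0.0, 'q': array([71.504,  5.01 , 10.035, 95.1  , -0.   , 90.002]), 'qd': array([0.039, 0.055, 0.026, 0.061, 0.026, 0.024]), 'joint_efforts': array([  0.001, -52.038,  46.481,   0.016,   0.   ,   0.   ]), 'ee_pos': array([0.174, 0.521, 0.231]), 'tcp_rot': array([-179.925,    0.   ,  161.502]), 'wrist_force': array([ 0.092, -0.175,  0.053]), 'torque': array([-0.027,  0.023,  0.019]), 'opening': 0.08553181210042043}
top 445.52978915037596 445.52978915037596 [[ 0.007 -0.994  0.108  0.429]
 [-1.    -0.006  0.005  0.006]
 [-0.004 -0.108 -0.994  1.451]
 [ 0.     0.     0.     1.   ]]
side 393.66354926222635 393.66354926222635 [[ 0.771 -0.463  0.436  0.053]
 [-0.636 -0.572  0.518 -0.627]
 [ 0.01  -0.677 -0.736  0.934]
 [ 0.     0.     0.     1.   ]]
wrist 325.5668636718153 325.5668636718153 [[ 0.317  0.898  0.304  0.096]
 [ 0.948 -0.3   -0.103  0.548]
 [-0.001  0.321 -0.947  0.374]
 [ 0.     0.     0.     1.   ]]
top tray [(array([265., 208.]), 0.89)]
top case [(array([262., 209.]), 0.93), (array([299., 130.]), 0.6)]
top filter_box [(array([385., 220.]), 0.75)]
top bottle_amber [(array([202., 252.]), 0.77), (array([166., 250.]), 0.73)]
top bottle_green [(array([173., 191.]), 0.68)]
top timer [(array([128., 214.]), 0.85)]
top tank [(array([343., 264.]), 0.59)]
top lens [(array([340., 183.]), 0.64)]
side tray [(array([258., 210.]), 0.62)]
side case [(array([252., 206.]), 0.91), (array([338., 190.]), 0.76)]
side filter_box [(array([346., 314.]), 0.9), (array([158., 175.]), 0.75)]
side bottle_amber [(array([158., 176.]), 0.84), (array([176., 194.]), 0.72)]
side bottle_green [(array([206., 152.]), 0.9)]
side timer [(array([170., 140.]), 0.82), (array([261., 305.]), 0.21)]
side tank [(array([261., 305.]), 0.85), (array([158., 176.]), 0.52)]
side lens [(array([334., 250.]), 0.68)]
```

Run:
```python
import cv2
a=cv2.imread("pics/top0.png")[80:310,90:430];cv2.imwrite("pics/top0c.png",cv2.resize(a,None,fx=2.3,fy=2.3,interpolation=2))
```

```text
(no output)
```

View pics/top0c.png

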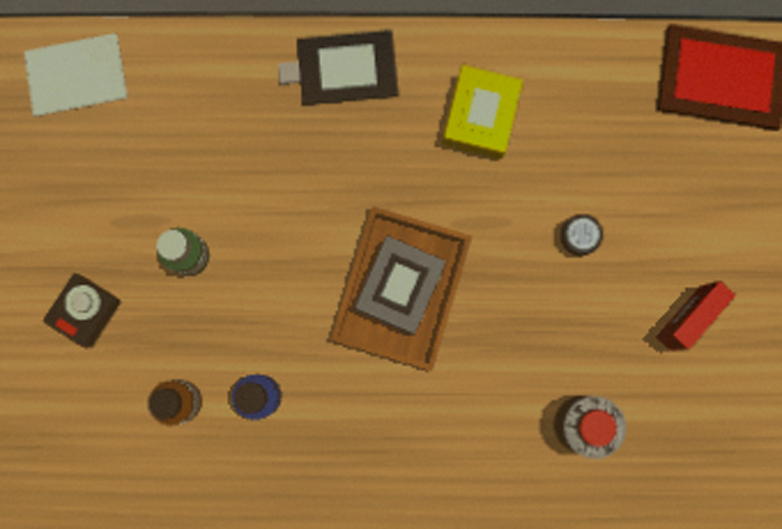

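View pics/side0.png

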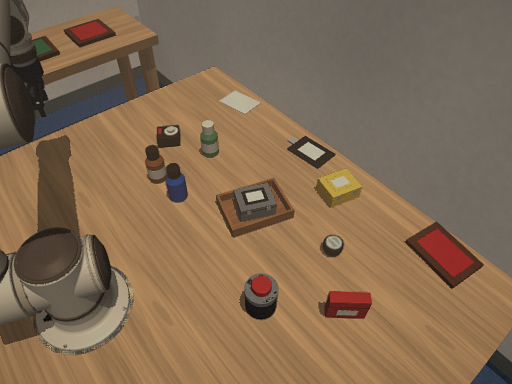

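Top view (full‑res pixels):
- **Case:** the grey one in the tray at (262,209). The look-alike is yellow, at (299,130).
- **Amber bottle:** brown at (166,250). The look-alike is blue, at (202,252).
- **Green bottle:** (173,191).
- **Filter box:** red slim box at (385,220), not the flat red frame at the upper right.
- **Bystanders:** timer (128,214), lens (340,183), tank (343,264).

The side view agrees with this.

Run:
```python
from h import *
np.set_printoptions(precision=4,suppress=True)
bot.camera("top");bot.camera("side")
C={c:cam(c) for c in("top","side")}
def rect(P):
    c,s,a=cv2.minAreaRect((P[:,:2]*1000).astype(np.float32)); return np.round(c,1),np.round(s,1),round(a,1)
for t,z in(("tray",.036),("case",.06),("filter_box",.086)):
    for m in bot.masks_of("top",t)[:2]:
        ys,xs=np.nonzero(m["pixels"]); P=topl("top",np.c_[xs,ys],z,C["top"]); print(t,round(m["confidence"],2),rect(P),m["extent"])
for t in("bottle_amber","bottle_green","timer","tank","lens","filter_box","tray","case"):
    print(t,*[(topl(c,m["uv"],.008 if t=="case" else 0,C[c])[0,:2],c) for c in C for m in bot.mark_of(c,t) if m["confidence"]>.4])
```

```text
tray 0.8 (array([547.6, -28.9]), array([145.3, 196.9]), 74.2) [237.1, 171.0, 293.5, 238.6]
case 0.96 (array([548.1, -26.6]), array([ 88.8, 110.5]), 66.2) [246.5, 184.1, 283.2, 224.5]
case 0.91 (array([ 791.7, -141. ]), array([ 91.9, 122.8]), 76.1) [284.6, 106.1, 318.1, 149.8]
filter_box 0.65 (array([ 505.5, -424.2]), array([ 45.4, 116. ]), 44.9) [374.4, 203.0, 409.1, 233.7]
bottle_amber (array([0.4007, 0.2812]), 'top') (array([0.3925, 0.1612]), 'top') (array([ 0.5457, -0.0232]), 'top') (array([0.3898, 0.2895]), 'side') (array([0.3873, 0.1658]), 'side')
bottle_green (array([0.5866, 0.268 ]), 'top') (array([0.5985, 0.2821]), 'side') (array([ 0.5137, -0.441 ]), 'side')
timer (array([0.5114, 0.4258]), 'top') (array([0.509 , 0.4063]), 'side')
tank (array([ 0.3561, -0.2848]), 'top') (array([ 0.3499, -0.2846]), 'side')
lens (array([ 0.6351, -0.2806]), 'top') (array([ 0.6245, -0.2882]), 'side')
filter_box (array([ 0.501 , -0.4291]), 'top') (array([ 0.5131, -0.4373]), 'side')
tray (array([ 0.5403, -0.0419]), 'top') (array([ 0.5573, -0.0427]), 'side')
case (array([ 0.8154, -0.1413]), 'top') (array([ 0.5461, -0.0292]), 'top') (array([ 0.5614, -0.0158]), 'side') (array([ 0.7986, -0.1516]), 'side')
```

```bash
cat > plan.py <<'E'
import sys
from h import *
def plan(x,y,z,yaw):
    o=bot.get_obs(); M=R.from_euler('xyz',o["tcp_rot"],degrees=True)
    d=M.inv().apply(np.array([x,y,z])-o["ee_pos"])*100
    rv=(M.inv()*R.from_euler('xyz',[180,0,yaw],degrees=True)).as_rotvec()
    print("d cm",np.round(d,2),"turn",np.round(rv,3),"| ee",np.round(o["ee_pos"],4),np.round(o["tcp_rot"],1),"q",np.round(o["q"],0),"op",round(o["opening"],4),"F",np.round(o["wrist_force"],1),"t",round(o["time"],2))
if __name__=="__main__": plan(*map(float,sys.argv[1:]))
E
r='[-2.96,-2.66,0,0,0,0,50]'
python3 -m pendant '[[[-2.96,-2.66,0,0,0,0,50],[-2.96,-2.66,0,0,0,0,50],[-2.96,-2.66,0,0,0,0,50],[-2.96,-2.66,0,0,0,0,50],[-2.96,-2.66,0,0,0,0,50]]]' 30
python3 -m pendant '[[[-2.96,-2.66,0,0,0,0,50],[-2.96,-2.66,0,0,0,0,50],[-2.96,-2.66,0,0,0,0,50],[-2.96,-2.66,0,0,0,0,50],[-2.96,-2.66,0,0,0,0,50]]]'
python3 -m pendant '[[[-2.96,-2.66,0,0,0,0,50],[-2.96,-2.66,0,0,0,0,50],[-2.96,-2.66,0,0,0,0,50],[-2.96,-2.66,0,0,0,0,50]]]'
python3 -m pendant '[[[0,0,0,0,0,0.12,50],[0,0,0,0,0,0.12,50],[0,0,0,0,0,0.12,50],[0,0,0,0,0,0.12,50],[0,0,0,0,0,0.12,50]]]'
python3 plan.py 0.527 -0.102 0.231 74.2
```

```text
time: 2.37
ee_pos: [0.2723, 0.3479, 0.2279]
tcp_rot: [-179.8, -0.1, 162.1]
wrist_force: [0.9, 0.1, 0.4]
opening: 0.0429
time: 2.78
ee_pos: [0.3744, 0.1671, 0.229]
tcp_rot: [180.0, 0.1, 162.3]
wrist_force: [0.9, 0.9, -0.4]
opening: 0.0424
time: 3.12
ee_pos: [0.4566, 0.0217, 0.2306]
tcp_rot: [179.9, 0.3, 162.2]
wrist_force: [0.9, 1.1, -0.4]
opening: 0.0429
time: 3.53
ee_pos: [0.4599, 0.012, 0.2295]
tcp_rot: [179.8, 0.2, 126.7]
wrist_force: [0.3, 0.7, -0.6]
opening: 0.0427
d cm [-13.15  -1.45  -0.11] turn [0.005 0.002 0.917] | ee [0.4599 0.012  0.2295] [179.8   0.2 126.7] q [ 2. -8. -2. 95. -0. 55.] op 0.0427 F [ 0.3  0.7 -0.6] t 3.53
```

```bash
python3 -m pendant '[[[0,0,0,0,0,0.12,50],[0,0,0,0,0,0.12,50],[0,0,0,0,0,0.12,50],[0,0,0,0,0,0.12,50],[0,0,0,0,0,0.12,50]]]'
python3 -m pendant '[[[0,0,0,0,0,0.12,50],[0,0,0,0,0,0.12,50],[0,0,0,0,0,0.10,50],[-2.3,2.4,0,0,0,0,50],[-2.3,2.4,0,0,0,0,50]]]' >/dev/null
python3 -m pendant '[[[-2.3,2.4,0,0,0,0,50],[-2.3,2.4,0,0,0,0,50],[0,0,0,0,0,0,50]]]' >/dev/null
python3 plan.py 0.527 -0.102 0.231 74.2
python3 - <<'E'
from h import *
np.set_printoptions(precision=4,suppress=True)
C=cam("wrist"); a=bot.camera("wrist"); save(a,"w1.png")
for t,z in(("tray",.036),("case",.06)):
    for m in bot.masks_of("wrist",t)[:1]:
        ys,xs=np.nonzero(m["pixels"]); P=topl("wrist",np.c_[xs,ys],z,C)
        print(t,m["confidence"],m["extent"],cv2.minAreaRect((P[:,:2]*1000).astype(np.float32)))
E
```

```text
time: 3.95
ee_pos: [0.4599, 0.0115, 0.2297]
tcp_rot: [179.7, 0.1, 91.0]
wrist_force: [0.0, -0.1, -1.0]
opening: 0.0423
d cm [1.01 0.26 0.02] turn [ 0.008 -0.002 -0.068] | ee [ 0.5212 -0.1106  0.2311] [ 1.795e+02 -1.000e-01  7.030e+01] q [-12.   2.   7.  94.   0.  98.] op 0.0425 F [ 0.9 -0.4  0.2] t 4.62
tray 0.85 [142.7, 1.8, 353.7, 161.7] ((546.252685546875, -29.20087432861328), (147.96034240722656, 197.11502075195312), 73.75973510742188)
case 0.64 [359.7, 237.4, 407.6, 288.7] ((615.7130737304688, -257.60662841796875), (50.16093063354492, 67.90950012207031), 11.184904098510742)
```

View pics/w1.png

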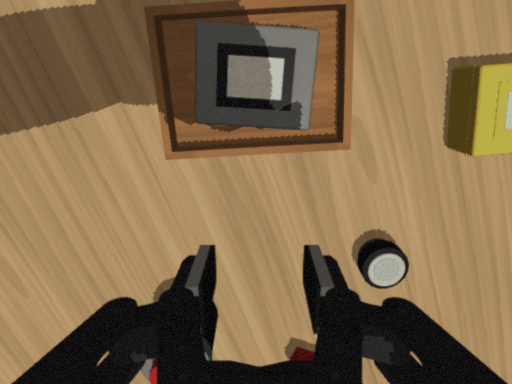

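The wrist view shows the grey case in the tray at (257,78), askew. The lens is at (380,265) and the yellow look-alike at the right edge. The "case" the network reported here is really the lens, so I'm discarding it. The tray pose agrees with the top view. Next I lower the fingers beside the case.

```bash
python3 -m pendant '[[[0.2,0.1,3.6,0,0,-0.07,50],[0.2,0.1,3.6,0,0,0,50],[0,0,3.6,0,0,0,50],[0,0,3.6,0,0,0,50],[0,0,2.4,0,0,0,50]]]' >/dev/null
python3 -m pendant '[[[0,0,1.0,0,0,0,50],[0,0,0,0,0,0,50]]]' >/dev/null
python3 plan.py 0.5265 -0.1011 0.042 74.0
```

```text
d cm [-0.4   0.38  0.98] turn [ 0.016 -0.005  0.019] | ee [ 0.5237 -0.0963  0.0518] [179.1  -0.3  75.1] q [-11.   2. -13.  74.   0.  94.] op 0.0428 F [0.7 0.7 0.7] t 5.35
```

```bash
python3 -m pendant '[[[-0.1,0.3,0.8,0.016,-0.005,0.019,50],[0,0,0.3,0,0,0,50],[0,0,0,0,0,0,50]]]'
python3 plan.py 0.5369 -0.0637 0.042 74.0
python3 -m pendant '[[[0.4,0,0,0,0,0,50],[0.4,0,0,0,0,0,50],[0.4,0,0,0,0,0,50],[0.4,0,0,0,0,0,50]]]'
python3 plan.py 0.5369 -0.0637 0.042 74.0
```

```text
time: 5.6
ee_pos: [0.5273, -0.0964, 0.0445]
tcp_rot: [179.8, -0.0, 74.1]
wrist_force: [0.6, 0.2, 0.4]
opening: 0.0427
d cm [3.41 0.03 0.25] turn [ 0.003 -0.     0.002] | ee [ 0.5273 -0.0964  0.0445] [179.8  -0.   74.1] q [-10.   3. -12.  74.   0.  96.] op 0.0427 F [0.6 0.2 0.4] t 5.6
time: 5.93
ee_pos: [0.5339, -0.0802, 0.0495]
tcp_rot: [179.4, -0.0, 74.1]
wrist_force: [-0.1, -2.7, -0.2]
opening: 0.0427
d cm [ 1.67 -0.17  0.75] turn [ 0.01  -0.001  0.002] | ee [ 0.5339 -0.0802  0.0495] [179.4  -0.   74.1] q [ -9.   3. -12.  74.  -0.  97.] op 0.0427 F [-0.1 -2.7 -0.2] t 5.93
```

```bash
python3 -m pendant '[[[0.3,0,0.4,0.005,0,0,50],[0.35,0,0.3,0,0,0,50],[0.35,0,0.25,0,0,0,50]]]'
python3 plan.py 0.5369 -0.0637 0.042 74.0
python3 -m pendant '[[[0.3,0,0.15,0.005,0,0,50],[0.2,0,0.15,0,0,0,50]]]'
python3 plan.py 0.5369 -0.0637 0.042 74.0
```

```text
time: 6.18
ee_pos: [0.5383, -0.0704, 0.0417]
tcp_rot: [179.5, 0.0, 74.1]
wrist_force: [-0.1, -3.7, 2.1]
opening: 0.0422
d cm [ 0.61 -0.32 -0.03] turn [0.01  0.001 0.002] | ee [ 0.5383 -0.0704  0.0417] [179.5   0.   74.1] q [ -7.   4. -12.  73.  -0.  98.] op 0.0422 F [-0.1 -3.7  2.1] t 6.18
time: 6.35
ee_pos: [0.5397, -0.0653, 0.0383]
tcp_rot: [179.8, 0.1, 74.1]
wrist_force: [-2.8, -9.4, 6.4]
opening: 0.0425
d cm [ 0.08 -0.31 -0.38] turn [0.004 0.002 0.002] | ee [ 0.5397 -0.0653  0.0383] [1.798e+02 1.000e-01 7.410e+01] q [ -7.   5. -12.  73.  -0.  99.] op 0.0425 F [-2.8 -9.4  6.4] t 6.35
```

```bash
python3 -m pendant '[[[-1.0,0,-0.3,0,0,0,50],[-0.5,0,-3,0,0,0,50],[0,0,-3,0,0,0,50],[2.4,-2.6,-1,0,0,-0.03,40],[2.6,-2.8,0,0,0,-0.03,40]]]'
python3 -m pendant '[[[2.2,-2.6,0,0,0,-0.12,40],[0,0,0,0,0,-0.12,40],[0,0,0,0,0,-0.12,40],[0,0,0,0,0,-0.12,40],[0,0,0,0,0,-0.12,40]]]' >/dev/null
python3 -m pendant '[[[0,0,0,0,0,-0.12,40],[0,0,0,0,0,-0.12,40],[0,0,0,0,0,-0.12,40],[0,0,0,0,0,-0.12,40],[0,0,0,0,0,-0.12,40]]]' >/dev/null
python3 -m pendant '[[[0,0,0,0,0,-0.12,40],[0,0,0,0,0,-0.12,40],[0,0,0,0,0,0,40]]]' >/dev/null
python3 plan.py 0.4754 0.0122 0.042 164.0
```

```text
time: 6.77
ee_pos: [0.4948, -0.0194, 0.1102]
tcp_rot: [-179.7, -0.1, 77.5]
wrist_force: [-0.2, -0.1, -0.1]
opening: 0.0342
d cm [-0.91  0.04  6.94] turn [ 0.015 -0.012 -0.009] | ee [0.4671 0.0131 0.1115] [179.2  -0.7 163.5] q [  1.  -7. -15.  82.   1.  18.] op 0.0342 F [0.5 0.7 0.2] t 7.85
```

```bash
python3 -m pendant '[[[0,0,2.5,0.015,-0.012,-0.009,40],[0,0,2.5,0,0,0,40],[0,0,1.8,0,0,0,40],[0,0,0.5,0,0,0,40],[0,0,0,0,0,0,40]]]'
python3 plan.py 0.5225 -0.0013 0.042 164.0
```

```text
time: 8.27
ee_pos: [0.4671, 0.0133, 0.0369]
tcp_rot: [179.8, 0.1, 163.0]
wrist_force: [-0.3, -0.1, 0.8]
opening: 0.0344
d cm [-5.72  0.23 -0.5 ] turn [ 0.003  0.001 -0.018] | ee [0.4671 0.0133 0.0369] [1.798e+02 1.000e-01 1.630e+02] q [  2.  -6. -22.  74.   0.  19.] op 0.0344 F [-0.3 -0.1  0.8] t 8.27
```

```bash
python3 -m pendant '[[[-0.6,0,-0.5,0,0,-0.018,40],[-0.6,0,0,0,0,0,40],[-0.6,0,0.05,0,0,0,40],[-0.5,0,0.1,0,0,0,40],[-0.4,0,0.1,0,0,0,40]]]'
python3 plan.py 0.5225 -0.0013 0.042 164.0
python3 -m pendant '[[[-0.4,0,0.1,0,0,0,40],[-0.4,0,0.1,0,0,0,40],[-0.4,0,0.1,0,0,0,40]]]'
python3 plan.py 0.5225 -0.0013 0.042 164.0
```

```text
time: 8.68
ee_pos: [0.4964, 0.0051, 0.0442]
tcp_rot: [179.7, 0.2, 163.9]
wrist_force: [-4.4, 0.5, 3.2]
opening: 0.0347
d cm [-2.68  0.11  0.23] turn [ 0.005  0.003 -0.003] | ee [0.4964 0.0051 0.0442] [179.7   0.2 163.9] q [  0.  -2. -18.  74.   0.  17.] op 0.0347 F [-4.4  0.5  3.2] t 8.68
time: 8.93
ee_pos: [0.5091, 0.0015, 0.0417]
tcp_rot: [179.7, 0.1, 163.8]
wrist_force: [-3.4, 0.5, 2.5]
opening: 0.0343
d cm [-1.36  0.11 -0.03] turn [ 0.005  0.002 -0.003] | ee [0.5091 0.0015 0.0417] [1.797e+02 1.000e-01 1.638e+02] q [  0.  -0. -16.  74.   0.  16.] op 0.0343 F [-3.4  0.5  2.5] t 8.93
```

```bash
python3 -m pendant '[[[-0.4,0,0.05,0,0,0,40],[-0.4,0,0.05,0,0,0,40],[-0.3,0,0.03,0,0,0,40]]]'
python3 plan.py 0.5225 -0.0013 0.042 164.0
python3 -m pendant '[[[-0.3,0,0,0,0,0,40],[-0.2,0,0,0,0,0,40]]]'
python3 plan.py 0.5225 -0.0013 0.042 164.0
```

```text
time: 9.18
ee_pos: [0.5204, -0.0019, 0.0399]
tcp_rot: [179.7, 0.1, 163.8]
wrist_force: [-4.0, 1.4, 2.6]
opening: 0.034
d cm [-0.18  0.11 -0.21] turn [ 0.005  0.001 -0.003] | ee [ 0.5204 -0.0019  0.0399] [1.797e+02 1.000e-01 1.638e+02] q [ -0.   2. -15.  74.   0.  16.] op 0.034 F [-4.   1.4  2.6] t 9.18
time: 9.35
ee_pos: [0.5214, -0.0021, 0.0394]
tcp_rot: [179.7, -0.5, 163.9]
wrist_force: [-16.9, 4.0, 11.1]
opening: 0.0346
d cm [-0.08  0.11 -0.26] turn [ 0.006 -0.009 -0.003] | ee [ 0.5214 -0.0021  0.0394] [179.7  -0.5 163.9] q [ -0.   2. -14.  74.   0.  16.] op 0.0346 F [-16.9   4.   11.1] t 9.35
```

Both pushes ended against a wall, with the force rising to 9.4 N and then 17 N. I'll back off, rise and head toward the filter box, then fit the poses from the masks.

```bash
python3 -m pendant '[[[0.8,0,-0.3,0,0,0,60],[0.8,0,-3,0,0,0,60],[0,0,-4,0,0,0,60],[0,0,-4,0,0,0,60],[0,0,-4,0,0,0,60]]]' >/dev/null
python3 -m pendant '[[[1.2,-3.5,-1.5,0,0,0.1,60],[1.2,-3.5,0,0,0,0.1,60],[0.5,-3.5,0,0,0,0.1,60],[0.5,-3.5,0,0,0,0.1,60],[0.4,-3.5,0,0,0,0.1,60]]]'
cat > fit.py <<'E'
from h import *
from scipy.optimize import minimize
from scipy.spatial import ConvexHull
t=np.linspace(0,2*np.pi,24,endpoint=False); cs=np.c_[np.cos(t),np.sin(t)]
def ring(r,z): return np.c_[cs*r,np.full(24,z)]
bottle=[np.r_[ring(.03,0),ring(.03,.078)],np.r_[ring(.03,.078),ring(.02,.094)],np.r_[ring(.02,.094),ring(.02,.126)]]
def box(a,b,h,z0=0): return [np.array([[i*a/2,j*b/2,k] for i in(-1,1) for j in(-1,1) for k in(z0,z0+h)])]
models={"filter_box":box(.1,.03,.086),"bottle_amber":bottle,"bottle_green":bottle,"case":box(.11,.09,.052,.008),"tray":box(.196,.146,.036)}
def sil(parts,x,y,yaw,C,name):
    S=4; im=np.zeros((384*S,512*S),np.uint8); c,s=np.cos(yaw),np.sin(yaw)
    for p in parts:
        q=p.copy(); q[:,0]=x+c*p[:,0]-s*p[:,1]; q[:,1]=y+s*p[:,0]+c*p[:,1]
        h=cv2.convexHull(((proj(name,q,C)+.5)*S*16).astype(np.int32)); cv2.fillConvexPoly(im,h,255,shift=4)
    return im
def fit(thing,x0,cams=("top","side"),near=40,yawfree=True,z=0):
    M=[]
    parts=[p+[0,0,z] for p in models[thing]]
    for n in cams:
        C=cam(n); e=proj(n,[[x0[0],x0[1],.04]],C)[0]
        for m in bot.masks_of(n,thing):
            l,t_,r,b=m["extent"]
            if np.hypot((l+r)/2-e[0],(t_+b)/2-e[1])<near:
                M.append((n,C,cv2.resize(m["pixels"].astype(np.uint8)*255,None,fx=4,fy=4,interpolation=cv2.INTER_LINEAR)>127)); break
    def f(v,Ms=None):
        L=0
        for n,C,m in Ms or M:
            s=sil(parts,v[0]/100,v[1]/100,v[2]/10 if yawfree else 0,C,n)>0
            L+=1-(s&m).sum()/(s|m).sum()
        return L
    out=[]
    for Ms in ([M] if len(M)<2 else [M]+[[k] for k in M]):
        r=minimize(f,[x0[0]*100,x0[1]*100,x0[2]*10],args=(Ms,),method="Nelder-Mead",options=dict(initial_simplex=[np.array([x0[0]*100,x0[1]*100,x0[2]*10])+d for d in ([0,0,0],[1,0,0],[0,1,0],[0,0,1.5])],xatol=.01,fatol=1e-4,maxiter=120))
        out.append((np.round(r.x[:2]/100,4),round(np.degrees(r.x[2]/10),1),"iou",round(1-r.fun/len(Ms),3),[k[0] for k in Ms]))
    return out
E
python3 - <<'E'
from fit import *
save(bot.camera("top"),"top1.png");bot.camera("side")
for t,x in(("filter_box",(.507,-.431,-.78)),("bottle_amber",(.395,.285,0)),("bottle_green",(.592,.275,0)),("tray",(.547,-.029,-.279)),("case",(.584,-.02,-.279))):
    for o in fit(t,x,yawfree="bot" not in t): print(t,*o)
E
python3 plan.py .507 -.431 .2 135
```

```text
time: 10.18
ee_pos: [0.394, -0.139, 0.2148]
tcp_rot: [179.8, 0.1, 134.7]
wrist_force: [0.0, -0.2, 1.0]
opening: 0.0514
filter_box [ 0.5084 -0.4345] -43.4 iou 0.941 ['top', 'side']
filter_box [ 0.5084 -0.434 ] -42.6 iou 0.932 ['top']
filter_box [ 0.5079 -0.4354] -42.3 iou 0.956 ['side']
bottle_amber [0.3882 0.2812] 2.2 iou 0.939 ['top', 'side']
bottle_amber [0.3876 0.2812] 10.7 iou 0.958 ['top']
bottle_amber [0.3888 0.2806] 4.5 iou 0.935 ['side']
bottle_green [0.5921 0.2745] 2.9 iou 0.616 ['top', 'side']
bottle_green [0.5938 0.2726] 4.4 iou 0.879 ['top']
bottle_green [0.5896 0.2762] 8.5 iou 0.372 ['side']
tray [ 0.5471 -0.0302] -17.3 iou 0.504 ['top', 'side']
tray [ 0.5478 -0.0291] -17.3 iou 0.579 ['top']
tray [ 0.5458 -0.0317] -16.4 iou 0.436 ['side']
case [ 0.587  -0.0205] -16.2 iou 0.961 ['top']
d cm [-28.71 -12.86   1.33] turn [ 0.002 -0.002  0.001] | ee [ 0.3948 -0.1372  0.2141] [ 1.799e+02 -1.000e-01  1.350e+02] q [-19. -13.  -9.  94.   0.  26.] op 0.0515 F [ 0.6 -0.2 -0.3] t 10.78
```

```bash
python3 -m pendant '[[[-3.6,-1.6,0,0,0,-0.04,65],[-3.6,-1.6,0,0,0,0,65],[-3.6,-1.6,0,0,0,0,65],[-3.6,-1.6,0,0,0,0,65],[-3.6,-1.6,0,0,0,0,65]]]' >/dev/null
python3 -m pendant '[[[-3.6,-1.6,0.5,0,0,0,65],[-3.6,-1.6,1,0,0,0,65],[-3,-1.4,2,0,0,0,65],[0,0,2,0,0,0,65],[0,0,0,0,0,0,65]]]'
python3 plan.py .508 -.4345 .058 137.3
python3 - <<'E'
from h import *
C=cam("wrist");a=bot.camera("wrist");B=np.array([.508,-.4345]);t=np.radians(-42.7)
u,v=np.array([np.cos(t),np.sin(t)]),np.array([-np.sin(t),np.cos(t)])
X=[[*(B+i*.05*u+j*.015*v),.086] for i,j in((1,1),(1,-1),(-1,-1),(-1,1))]
a=a.copy();cv2.polylines(a,[proj("wrist",X,C).astype(int)],1,(0,255,0));save(a,"w2.png")
E
```

```text
time: 11.62
ee_pos: [0.5261, -0.4308, 0.1522]
tcp_rot: [179.8, -0.1, 138.2]
wrist_force: [-0.6, 1.5, -1.0]
opening: 0.0554
d cm [ 1.08 -1.52  9.41] turn [ 0.004 -0.001  0.015] | ee [ 0.5261 -0.4308  0.1522] [ 1.798e+02 -1.000e-01  1.382e+02] q [-39.  23.  22.  90.   0.   2.] op 0.0554 F [-0.6  1.5 -1. ] t 11.62
```

View pics/w2.png

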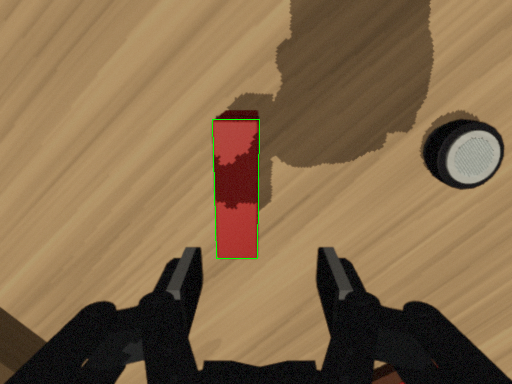

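The outline fitted from the other cameras lies on the red box, spanning (215–259, 119–258). Now I descend, grasp and lift.

```bash
python3 -m pendant '[[[0.6,-0.8,1,0.004,0,0.015,65],[0.5,-0.7,1.5,0,0,0,65],[0,0,0,0,0,0,65]]]' >/dev/null
python3 plan.py .508 -.4345 .058 137.3
```

```text
d cm [-0.08 -0.18  7.36] turn [-0.     0.002  0.003] | ee [ 0.5085 -0.4325  0.1316] [-1.800e+02  1.000e-01  1.375e+02] q [-40.  20.  17.  87.  -0.   2.] op 0.0557 F [-1.2  0.6  0.1] t 11.92
```

```bash
python3 -m pendant '[[[0,-0.18,2.5,0,0,0,65],[0,0,2.5,0,0,0,65],[0,0,1.8,0,0,0,65],[0,0,0.3,0,0,0,65]]]'
python3 -m pendant '[[[0,0,0,0,0,0,15],[0,0,0,0,0,0,15],[0,0,0,0,0,0,15],[0,0,0,0,0,0,15]]]' 40
python3 plan.py .508 -.4345 .058 137.3
```

```text
time: 12.25
ee_pos: [0.511, -0.4326, 0.0708]
tcp_rot: [180.0, 0.9, 137.7]
wrist_force: [-0.4, -0.1, -1.9]
opening: 0.0553
time: 12.58
ee_pos: [0.5133, -0.4316, 0.078]
tcp_rot: [179.9, 1.2, 137.8]
wrist_force: [-0.3, 0.4, -2.0]
opening: 0.0288
d cm [ 0.24 -0.57  2.  ] turn [0.001 0.021 0.009] | ee [ 0.5133 -0.4316  0.078 ] [179.9   1.2 137.8] q [-40.  20.  11.  80.   0.   2.] op 0.0288 F [-0.3  0.4 -2. ] t 12.58
```

The arm crept up while the jaws closed, so the grip is too shallow. I'll reopen and go lower.

```bash
python3 -m pendant '[[[0,0,0.2,0,0,0,60],[0,0,0.2,0,0,0,60],[0.2,-0.3,0.5,0,0.021,0.005,60],[0,-0.2,1.5,0,0,0,60],[0,0,1.0,0,0,0,60]]]'
python3 -m pendant '[[[0,0,0.3,0,0.01,0,60],[0,0,0.1,0,0,0,15],[0,0,0.1,0,0,0,15],[0,0,0.1,0,0,0,15],[0,0,0.1,0,0,0,15]]]' 40
python3 plan.py .508 -.4345 .058 137.3
```

```text
time: 13.0
ee_pos: [0.5107, -0.4361, 0.0489]
tcp_rot: [179.9, 0.4, 137.5]
wrist_force: [-0.8, 0.0, 0.2]
opening: 0.0511
time: 13.42
ee_pos: [0.5095, -0.4358, 0.0409]
tcp_rot: [179.9, -0.5, 137.4]
wrist_force: [-2.2, 1.9, 4.4]
opening: 0.0291
d cm [ 0.21 -0.   -1.71] turn [ 0.001 -0.009  0.002] | ee [ 0.5095 -0.4358  0.0409] [179.9  -0.5 137.4] q [-41.  22.  10.  78.   0.   2.] op 0.0291 F [-2.2  1.9  4.4] t 13.42
```

```bash
python3 -m pendant '[[[0,0,0,0,0,0,55],[0,0,0,0,0,0,55],[0.2,0,-1.0,0,-0.009,0,55],[0,0,-0.5,0,0,0,55],[0,0,0,0,0,0,55]]]'
python3 plan.py .508 -.4345 .058 137.3
```

```text
time: 13.83
ee_pos: [0.5083, -0.4346, 0.0585]
tcp_rot: [179.9, 0.1, 137.4]
wrist_force: [0.6, 0.0, -0.2]
opening: 0.0473
d cm [ 0.03 -0.01  0.05] turn [0.001 0.002 0.002] | ee [ 0.5083 -0.4346  0.0585] [1.799e+02 1.000e-01 1.374e+02] q [-41.  21.  10.  79.   0.   2.] op 0.0473 F [ 0.6  0.  -0.2] t 13.83
```

```bash
python3 -m pendant '[[[0,0,0,0,0,0,15],[0,0,0,0,0,0,15],[0,0,0,0,0,0,15],[0,0,0,0,0,0,15]]]' 45
python3 -m pendant '[[[0,0,-1.5,0,0,0,15],[0,0,-3,0,0,0,15],[0,0,-3.5,0,0,0,15],[0,0,-3.5,0,0,0,15],[0,0,-2,0,0,0,15]]]'
python3 plan.py .5695 -.0828 .19 164
```

```text
time: 14.17
ee_pos: [0.5086, -0.4349, 0.0599]
tcp_rot: [179.9, 0.2, 137.4]
wrist_force: [-0.0, 0.3, 1.7]
opening: 0.0295
time: 14.58
ee_pos: [0.5049, -0.4319, 0.1883]
tcp_rot: [180.0, -0.9, 137.4]
wrist_force: [0.7, -1.6, -1.6]
opening: 0.0291
d cm [18.86 30.08  0.15] turn [ 0.004 -0.015 -0.464] | ee [ 0.5049 -0.4319  0.1883] [180.   -0.9 137.4] q [-41.  22.  25.  94.   0.   2.] op 0.0291 F [ 0.7 -1.6 -1.6] t 14.58
```

```bash
python3 -m pendant '[[[1.0,1.6,0,0,0,0,15],[1.9,3,0,0,0,0,15],[1.9,3,0,0,0,0,15],[1.9,3,0,0,0,0,15],[1.9,3,0,0,0,0,15]]]' >/dev/null
python3 -m pendant '[[[1.9,3,0,0,0,0,15],[1.9,3,0,0,0,0,15],[1.9,3,0,0,0,0,15],[1.9,3,0,0,0,0,15],[1.5,2.2,0,0,0,0,15]]]' >/dev/null
python3 -m pendant '[[[0,0,0,0,0,-0.11,15],[0,0,0,0,0,-0.11,15],[0,0,0,0,0,-0.11,15],[0,0,0,0,0,-0.11,15],[0,0,0,0,0,0,15]]]' >/dev/null
python3 plan.py .5695 -.0828 .15 164
```

```text
d cm [-0.35  1.05  3.68] turn [ 0.006 -0.02  -0.007] | ee [ 0.5638 -0.0923  0.1868] [179.7  -1.1 163.6] q [-10.   8.   9.  92.   0.   7.] op 0.0292 F [-0.5  0.  -3.1] t 15.83
```

```bash
python3 -m pendant '[[[-0.35,1.05,1.5,0.006,-0.02,-0.007,15],[0,0,2,0,0,0,15],[0,0,0.5,0,0,0,15],[0,0,0,0,0,0,15],[0,0,0,0,0,0,15]]]' >/dev/null
python3 plan.py .5695 -.0828 .15 164
python3 - <<'E'
from h import *
C=cam("wrist");a=bot.camera("wrist")
B=np.array([.5473,-.0296]);t=np.radians(-16)
u,v=np.array([np.cos(t),np.sin(t)]),np.array([-np.sin(t),np.cos(t)])
def P(x0,x1,y0,y1,z): return [[*(B+x*u+y*v),z] for x,y in((x0,y0),(x1,y0),(x1,y1),(x0,y1))]
a=a.copy()
for q,c in((P(-.09,.09,-.065,.065,.036),(0,255,0)),(P(-.02,.09,-.025,.065,.06),(255,0,255))): cv2.polylines(a,[proj("wrist",q,C).astype(int)],1,c)
b=bot.camera("top").copy()
for q,c in((P(-.09,.09,-.065,.065,.036),(0,255,0)),(P(-.02,.09,-.025,.065,.06),(255,0,255))): cv2.polylines(b,[proj("top",q).astype(int)],1,c)
b=cv2.resize(b[150:260,200:330],(400,338),interpolation=cv2.INTER_CUBIC)
save(np.hstack([cv2.resize(a,(400,300)),b[:300]]),"w3.png")
E
```

```text
d cm [ 0.01  0.02 -0.55] turn [-0.001 -0.001 -0.015] | ee [ 0.5695 -0.083   0.1445] [-1.800e+02 -1.000e-01  1.631e+02] q [-8.  8.  3. 86. -0.  9.] op 0.0296 F [ 0.1  0.8 -2. ] t 16.25
```

View pics/w3.png

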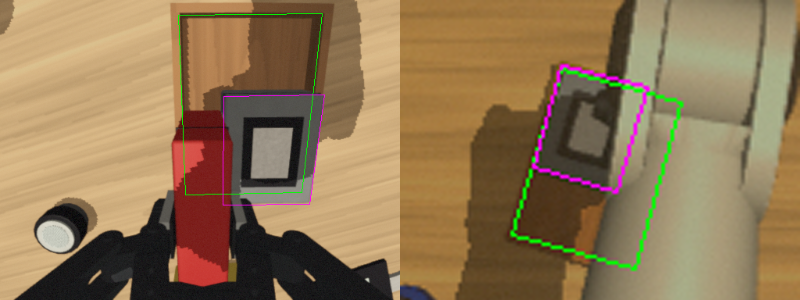

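The wrist view shows the drawn inner walls and case outline agreeing with the picture to about 2 mm. The held box is upright over its strip at (205,210). I'm lowering it.

```bash
python3 -m pendant '[[[0,-0.1,1.5,0,0,-0.015,15],[0,0,1.5,0,0,0,15],[0,0,1.5,0,0,0,15],[0,0,1,0,0,0,15],[0,0,0.3,0,0,0,15]]]'
python3 plan.py .5692 -.0837 .068 164
```

```text
time: 16.77
ee_pos: [0.5727, -0.0854, 0.0936]
tcp_rot: [179.9, 0.6, 163.8]
wrist_force: [-14.8, 4.3, 29.0]
opening: 0.0292
d cm [0.41 0.06 2.56] turn [ 0.001  0.01  -0.003] | ee [ 0.5727 -0.0854  0.0936] [179.9   0.6 163.8] q [-8.  8. -2. 80.  0.  8.] op 0.0292 F [-14.8   4.3  29. ] t 16.77
```

The box touched the far wall's rim because the arm drifts outward while descending. I'll raise it, shift toward the robot side, and check.

```bash
python3 -m pendant '[[[0,0,-1,0,0,0,15],[0.3,0,-1.2,0,0,0,15],[0.5,0,0,0,0,0,15],[0,0,0,0,0,0,15],[0,0,0,0,0,0,15]]]'
python3 plan.py .5654 -.0826 .068 164
python3 - <<'E'
from h import *
a=bot.camera("wrist").copy(); C=cam("wrist")
B=np.array([.5473,-.0296]);t=np.radians(-16)
u,v=np.array([np.cos(t),np.sin(t)]),np.array([-np.sin(t),np.cos(t)])
def P(x0,x1,y0,y1,z): return [[*(B+x*u+y*v),z] for x,y in((x0,y0),(x1,y0),(x1,y1),(x0,y1))]
o=bot.get_obs()["ee_pos"]; c=np.array([(o[:2]-B)@u,(o[:2]-B)@v]); print("tcp in tray mm",c*1000)
zb=o[2]-.060
for q,k in((P(-.09,.09,-.065,.065,.036),(0,255,0)),(P(c[0]-.05,c[0]+.05,c[1]-.015,c[1]+.015,zb+.086),(0,255,255)),(P(c[0]-.05,c[0]+.05,c[1]-.015,c[1]+.015,zb),(255,255,0))): cv2.polylines(a,[proj("wrist",q,C).astype(int)],1,k)
save(a,"w4.png")
E
```

```text
time: 17.18
ee_pos: [0.5652, -0.0834, 0.1209]
tcp_rot: [179.9, 0.8, 163.7]
wrist_force: [1.0, 0.0, -2.3]
opening: 0.0292
d cm [0.08 0.07 5.29] turn [ 0.002  0.014 -0.005] | ee [ 0.5652 -0.0834  0.1209] [179.9   0.8 163.7] q [-8.  6. -1. 82.  0.  8.] op 0.0292 F [ 1.   0.  -2.3] t 17.18
tcp in tray mm [ 31.98085813 -46.8308585 ]
```

View pics/w4.png

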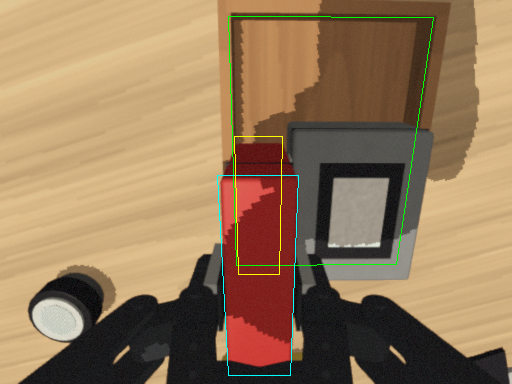

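```bash
python3 -m pendant '[[[0.1,0.1,1.0,0,0.014,-0.005,15],[0.08,0,1.0,0,0,0,15],[0.08,0,1.0,0,0,0,15]]]'
python3 plan.py .5654 -.0826 .068 164
python3 -m pendant '[[[0.08,0,0.6,0,0,0,15],[0.08,0,0.5,0,0,0,15]]]'
python3 plan.py .5654 -.0826 .068 164
```

```text
time: 17.48
ee_pos: [0.5641, -0.0818, 0.0899]
tcp_rot: [179.9, 0.1, 164.0]
wrist_force: [0.4, -0.6, -3.1]
opening: 0.0293
d cm [-0.15 -0.05  2.19] turn [0.002 0.002 0.001] | ee [ 0.5641 -0.0818  0.0899] [1.799e+02 1.000e-01 1.640e+02] q [-8.  7. -3. 80.  0.  8.] op 0.0293 F [ 0.4 -0.6 -3.1] t 17.48
time: 17.65
ee_pos: [0.561, -0.0811, 0.0743]
tcp_rot: [179.9, -0.2, 164.0]
wrist_force: [-0.2, -0.2, -2.8]
opening: 0.0292
d cm [-0.46 -0.03  0.63] turn [ 0.002 -0.003  0.001] | ee [ 0.561  -0.0811  0.0743] [179.9  -0.2 164. ] q [-8.  7. -5. 78.  0.  8.] op 0.0292 F [-0.2 -0.2 -2.8] t 17.65
```

```bash
python3 -m pendant '[[[-0.3,0,0.2,0,0,0,15],[-0.2,0,0.2,0,0,0,15],[0,0,0.15,0,0,0,15]]]'
python3 plan.py .5654 -.0826 .068 164
```

```text
time: 17.9
ee_pos: [0.5653, -0.0823, 0.0674]
tcp_rot: [179.9, -0.3, 164.1]
wrist_force: [-7.6, 2.1, 22.6]
opening: 0.0287
d cm [-0.01 -0.02 -0.06] turn [ 0.001 -0.004  0.001] | ee [ 0.5653 -0.0823  0.0674] [179.9  -0.3 164.1] q [-8.  8. -5. 77.  0.  8.] op 0.0287 F [-7.6  2.1 22.6] t 17.9
```

```bash
python3 -m pendant '[[[0,0,-0.05,0,0,0,15],[0,0,0,0,0,0,50],[0,0,0,0,0,0,50],[0,0,-0.2,0,0,0,50]]]'
python3 -m pendant '[[[0,0,-1,0,0,0,50],[0,0,-2.5,0,0,0,50],[0,0,-4,0,0,0,50],[0,0,-4,0,0,0,50],[0,0,-4,0,0,0,50]]]'
python3 plan.py .388 .281 .24 74
```

```text
time: 18.23
ee_pos: [0.567, -0.0827, 0.0716]
tcp_rot: [179.9, -0.1, 164.0]
wrist_force: [-0.2, -0.0, -1.4]
opening: 0.0425
time: 18.65
ee_pos: [0.5632, -0.0825, 0.2255]
tcp_rot: [180.0, -0.9, 164.0]
wrist_force: [1.0, -0.8, -0.4]
opening: 0.0428
d cm [26.86 30.13 -1.04] turn [-0.012 -0.012  1.572] | ee [ 0.5632 -0.0825  0.2255] [180.   -0.9 164. ] q [-8.  8. 13. 96.  0.  8.] op 0.0428 F [ 1.  -0.8 -0.4] t 18.65
```

```bash
python3 -m pendant '[[[2,2.2,-0.5,0,0,0,76],[2.5,2.8,-0.5,0,0,0,76],[2.5,2.8,0,0,0,0,76],[2.5,2.8,0,0,0,0,76],[2.5,2.8,0,0,0,0,76]]]' >/dev/null
python3 -m pendant '[[[2.5,2.8,0,0,0,0,76],[2.5,2.8,0,0,0,0,76],[2.5,2.8,0,0,0,0,76],[2.5,2.8,0,0,0,0,76],[2.5,2.8,0,0,0,0,76]]]' >/dev/null
python3 -m pendant '[[[1.5,1.8,0,0,0,0.112,76],[0,0,0,0,0,0.12,76],[0,0,0,0,0,0.12,76],[0,0,0,0,0,0.12,76],[0,0,0,0,0,0.12,76]]]' >/dev/null
python3 -m pendant '[[[0,0,0,0,0,0.12,76],[0,0,0,0,0,0.12,76],[0,0,0,0,0,0.12,76],[0,0,0,0,0,0.12,76],[0,0,0,0,0,0.12,76]]]' >/dev/null
python3 -m pendant '[[[0,0,0,0,0,0.12,76],[0,0,0,0,0,0.12,76],[0,0,0,0,0,0.12,76],[0,0,0,0,0,0,76]]]' >/dev/null
python3 plan.py .388 .281 .097 74
python3 - <<'E'
from fit import *
a=bot.camera("top");w=bot.camera("side")
t=np.radians(-16);u,v=np.array([np.cos(t),np.sin(t)]),np.array([-np.sin(t),np.cos(t)]);B=np.array([.5473,-.0296])
for n,x in(("filter_box",(.566,-.082,-.279)),("case",(.586,-.02,-.279)),("bottle_green",(.592,.275,0))):
  for o in fit(n,x,yawfree="bot" not in n,z=.008 if n=="filter_box" else 0,near=15):
    d=o[0]-B; print(n,*o,"tray mm",np.round([d@u*1000,d@v*1000],1))
save(cv2.resize(a[150:260,200:330],(520,440),interpolation=cv2.INTER_CUBIC),"top2.png")
E
```

```text
d cm [-0.84 -0.16 17.7 ] turn [ 0.021 -0.024 -0.049] | ee [0.3873 0.2855 0.2741] [178.8  -1.4  71.2] q [ 36.  -5.   5.  98.  -0. 145.] op 0.065 F [ 0.1 -0.8  0.4] t 20.65
filter_box [ 0.5715 -0.0823] -9.4 iou 0.795 ['side'] tray mm [ 37.8 -44. ]
case [ 0.5861 -0.0194] -16.1 iou 0.762 ['top', 'side'] tray mm [34.5 20.5]
case [ 0.5864 -0.0194] -15.1 iou 0.943 ['top'] tray mm [34.8 20.6]
case [ 0.5864 -0.0198] -20.8 iou 0.586 ['side'] tray mm [34.9 20.2]
bottle_green [0.5947 0.2754] 1.3 iou 0.93 ['top', 'side'] tray mm [-38.5 306.3]
bottle_green [0.5945 0.2755] 2.1 iou 0.938 ['top'] tray mm [-38.7 306.3]
bottle_green [0.5948 0.274 ] 4.8 iou 0.926 ['side'] tray mm [-38.  304.9]
```

View pics/top2.png

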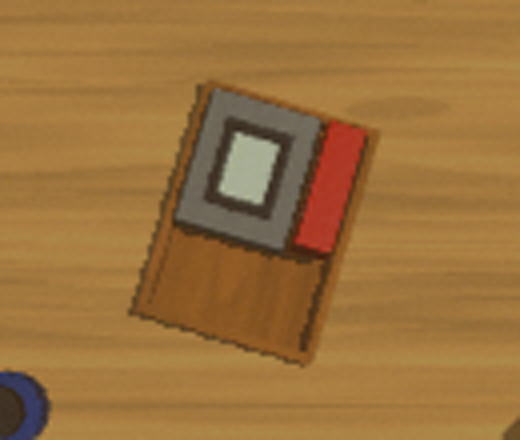

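The case is in the far‑left corner and the red box stands beside it along the right wall. The near strip is empty at (150–320, 240–350). Fits put the case at (34.5, 20.5) mm in the tray frame. Now the amber bottle.

```bash
python3 -m pendant '[[[-0.5,-0.1,3,0.021,-0.024,-0.049,76],[0,0,3.5,0,0,0,76],[0,0,3,0,0,0,76],[0,0,1,0,0,0,76],[0,0,0,0,0,0,76]]]' >/dev/null
python3 plan.py .388 .281 .097 74
python3 - <<'E'
from fit import *
C=cam("wrist");a=bot.camera("wrist").copy()
X=ring(.02,.126)+[.388,.281,0]
cv2.polylines(a,[proj("wrist",X,C).astype(int)],1,(0,255,0));cv2.polylines(a,[proj("wrist",ring(.03,.078)+[.388,.281,0],C).astype(int)],1,(0,255,255));save(a,"w5.png")
E
```

```text
d cm [-0.04  0.19  6.89] turn [ 0.001 -0.001  0.014] | ee [0.3862 0.2818 0.1659] [ 1.799e+02 -1.000e-01  7.480e+01] q [ 36.  -6.  -8.  88.  -0. 141.] op 0.0651 F [0.  1.  0.4] t 21.47
```

View pics/w5.png

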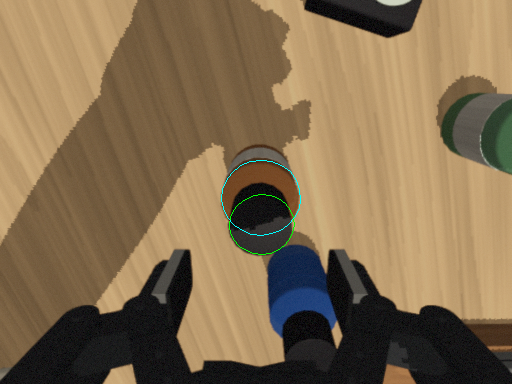

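The amber bottle's cap sits inside the drawn circle at (261,225). The blue look-alike is behind it at (300,290), and the green bottle is at (480,130). Descending to the amber cap.

```bash
python3 -m pendant '[[[0,0.19,2.5,0,0,0.014,76],[0,0,2.2,0,0,0,76],[0,0,1.4,0,0,0,76],[0,0,0.3,0,0,0,76],[0,0,0,0,0,0,76]]]' >/dev/null
python3 plan.py .388 .281 .097 74
```

```text
d cm [-0.43 -0.3   1.39] turn [ 0.009 -0.011  0.   ] | ee [0.3919 0.2842 0.111 ] [179.5  -0.6  74. ] q [ 36.  -6. -14.  81.  -0. 142.] op 0.0647 F [-0.8 -0.5 -0.2] t 21.93
```

```bash
python3 -m pendant '[[[-0.3,-0.2,0.6,0.009,-0.011,0,76],[-0.1,-0.1,0.4,0,0,0,76],[0,0,0.2,0,0,0,76],[0,0,0,0,0,0,76]]]' >/dev/null
python3 plan.py .388 .281 .097 74
```

```text
d cm [-0.19 -0.12  0.64] turn [ 0.003 -0.004  0.001] | ee [0.3896 0.2824 0.1034] [179.8  -0.2  74. ] q [ 36.  -5. -14.  81.   0. 142.] op 0.065 F [ 0.2  0.8 -0.5] t 22.27
```

```bash
python3 -m pendant '[[[-0.15,-0.1,0.7,0.003,-0.004,0,76],[-0.05,-0.05,0.35,0,0,0,76],[0,0,0.1,0,0,0,35],[0,0,0.05,0,0,0,35]]]' 40
python3 -m pendant '[[[0,0,0,0,0,0,35],[0,0,0,0,0,0,35],[0,0,0,0,0,0,35]]]'
python3 plan.py .388 .281 .097 74
```

```text
time: 22.6
ee_pos: [0.3879, 0.2811, 0.0913]
tcp_rot: [180.0, -0.0, 74.0]
wrist_force: [-3.8, 1.2, 1.1]
opening: 0.042
time: 22.85
ee_pos: [0.3877, 0.2811, 0.0914]
tcp_rot: [180.0, -0.0, 74.0]
wrist_force: [-0.2, 0.3, 0.4]
opening: 0.0388
d cm [-0.    0.03 -0.56] turn [ 0.    -0.001  0.001] | ee [0.3877 0.2811 0.0914] [180.  -0.  74.] q [ 36.  -5. -16.  80.   0. 142.] op 0.0388 F [-0.2  0.3  0.4] t 22.85
```

```bash
python3 -m pendant '[[[0,0,-1.5,0,0,0,35],[0,0,-3,0,0,0,35],[0,0,-3.5,0,0,0,35],[0,0,-3.5,0,0,0,35],[0,0,-3,0,0,0,35]]]'
python3 plan.py .4834 -.0456 .25 74
```

```text
time: 23.27
ee_pos: [0.3842, 0.2784, 0.2319]
tcp_rot: [-179.4, 0.8, 74.0]
wrist_force: [1.0, 0.5, -3.2]
opening: 0.0387
d cm [-28.45  18.43  -1.63] turn [-0.01   0.013  0.001] | ee [0.3842 0.2784 0.2319] [-179.4    0.8   74. ] q [ 36.  -4.   1.  96.  -0. 142.] op 0.0387 F [ 1.   0.5 -3.2] t 23.27
```

```bash
python3 -m pendant '[[[-1.2,0.8,-1.2,-0.01,0.013,0,35],[-2.4,1.5,-0.8,0,0,0,35],[-3,1.9,0,0,0,0,35],[-3,1.9,0,0,0,0,35],[-3,1.9,0,0,0,0,35]]]' >/dev/null
python3 -m pendant '[[[-3,1.9,0,0,0,0,35],[-3,1.9,0,0,0,0,35],[-3,1.9,0,0,0,0,35],[-2.4,1.6,0,0,0,0,35],[-1.2,0.8,0,0,0,0,35]]]' >/dev/null
python3 -m pendant '[[[0,0,0,0,0,0,35],[0,0,0,0,0,0,35]]]' >/dev/null
python3 plan.py .4834 -.0456 .16 74
```

```text
d cm [-2.26  1.53  9.61] turn [ 0.003 -0.005  0.004] | ee [ 0.4744 -0.0201  0.2562] [179.8  -0.3  74.2] q [ -3.  -5.   3.  98.   0. 103.] op 0.039 F [ 0.5 -0.4 -3.3] t 24.27
```

```bash
python3 -m pendant '[[[-1.1,0.8,0.5,0,0,0,35],[-1.1,0.7,2,0,0,0,35],[0,0,3,0,0,0,35],[0,0,2.5,0,0,0,35],[0,0,1,0,0,0,35]]]' >/dev/null
python3 -m pendant '[[[0,0,0,0,0,0,35],[0,0,0,0,0,0,35]]]' >/dev/null
python3 plan.py .4834 -.0456 .0994 74
python3 - <<'E'
from fit import *
C=cam("wrist");a=bot.camera("wrist").copy()
B=np.array([.5473,-.0296]);t=np.radians(-16)
u,v=np.array([np.cos(t),np.sin(t)]),np.array([-np.sin(t),np.cos(t)])
o=bot.get_obs()["ee_pos"];b=[o[0],o[1],o[2]-.0914]
P=[[*(B+x*u+y*v),.036] for x,y in((-.09,-.065),(.09,-.065),(.09,.065),(-.09,.065))]
for q,k in((P,(0,255,0)),(ring(.02,.126)+b,(255,0,255)),(ring(.03,.0)+b,(255,0,255)),(ring(.03,.008)+[.4834,-.0456,0],(255,255,0))): cv2.polylines(a,[proj("wrist",q,C).astype(int)],1,k)
save(a,"w6.png")
E
```

```text
d cm [-0.52  0.18  6.41] turn [ 0.003 -0.006  0.009] | ee [ 0.4827 -0.0404  0.1635] [179.8  -0.3  74.5] q [ -5.  -5.  -7.  87.   0. 101.] op 0.0387 F [ 0.9  0.  -2.1] t 24.85
```

View pics/w6.png

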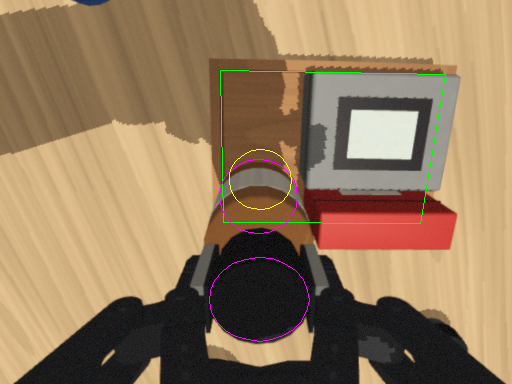

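```bash
python3 -m pendant '[[[-0.35,0.1,0.8,0.003,-0.006,0.009,35],[0,-0.03,1,0,0,0,35],[0,-0.03,0.8,0,0,0,35]]]'
python3 plan.py .4838 -.0442 .0994 74
```

```text
time: 25.15
ee_pos: [0.4849, -0.0435, 0.1412]
tcp_rot: [179.6, -0.1, 74.0]
wrist_force: [0.4, 0.3, -3.5]
opening: 0.039
d cm [-0.1  -0.12  4.18] turn [ 0.008 -0.001  0.001] | ee [ 0.4849 -0.0435  0.1412] [ 1.796e+02 -1.000e-01  7.400e+01] q [ -5.  -5. -10.  85.  -0. 101.] op 0.039 F [ 0.4  0.3 -3.5] t 25.15
```

```bash
python3 -m pendant '[[[-0.1,-0.12,1,0.008,0,0,35],[0,-0.05,1,0,0,0,35],[0,-0.05,0.8,0,0,0,35]]]'
python3 plan.py .4838 -.0442 .0994 74
python3 -m pendant '[[[0,0,0.4,0.004,0,0,35],[0,0,0.3,0,0,0,35]]]'
python3 plan.py .4838 -.0442 .0994 74
```

```text
time: 25.4
ee_pos: [0.4827, -0.044, 0.1108]
tcp_rot: [180.0, -0.1, 74.0]
wrist_force: [-0.0, 0.6, -3.0]
opening: 0.039
d cm [0.01 0.11 1.14] turn [ 0.    -0.001  0.   ] | ee [ 0.4827 -0.044   0.1108] [ 1.8e+02 -1.0e-01  7.4e+01] q [ -5.  -5. -13.  82.   0. 101.] op 0.039 F [-0.   0.6 -3. ] t 25.4
time: 25.57
ee_pos: [0.4817, -0.0439, 0.1011]
tcp_rot: [-179.6, -0.0, 74.0]
wrist_force: [-0.9, -0.1, -2.6]
opening: 0.039
d cm [0.03 0.21 0.17] turn [-0.007 -0.001  0.   ] | ee [ 0.4817 -0.0439  0.1011] [-179.6   -0.    74. ] q [ -5.  -4. -14.  81.   0. 101.] op 0.039 F [-0.9 -0.1 -2.6] t 25.57
```

```bash
python3 -m pendant '[[[0,0.2,0.1,-0.007,0,0,35],[0,0,0.1,0,0,0,35]]]'
python3 plan.py .4838 -.0442 .0994 74
```

```text
time: 25.73
ee_pos: [0.4832, -0.0444, 0.0993]
tcp_rot: [-180.0, -0.1, 74.0]
wrist_force: [-5.0, 1.3, 16.4]
opening: 0.0391
d cm [ 0.04  0.06 -0.01] turn [-0.    -0.001  0.   ] | ee [ 0.4832 -0.0444  0.0993] [-1.8e+02 -1.0e-01  7.4e+01] q [ -5.  -4. -14.  80.   0. 101.] op 0.0391 F [-5.   1.3 16.4] t 25.73
```

The bottle is on the floor at the expected height. I'll release it, rise and go to the green bottle.

```bash
python3 -m pendant '[[[0,0,-0.05,0,0,0,35],[0,0,0,0,0,0,76],[0,0,0,0,0,0,76],[0,0,-0.1,0,0,0,76],[0,0,-0.6,0,0,0,76]]]'
python3 -m pendant '[[[0,0,-2,0,0,0,76],[0,0,-3.5,0,0,0,76],[0,0,-4,0,0,0,76],[0,0,-2,0,0,0,76],[0,0,0,0,0,0,76]]]'
python3 plan.py .5945 .2755 .20 74
```

```text
time: 26.15
ee_pos: [0.4844, -0.0446, 0.1085]
tcp_rot: [179.8, -0.1, 74.0]
wrist_force: [-1.0, -0.1, -0.1]
opening: 0.0643
time: 26.57
ee_pos: [0.4829, -0.0446, 0.2299]
tcp_rot: [179.8, -0.1, 74.0]
wrist_force: [0.6, -0.4, 0.3]
opening: 0.0647
d cm [33.84  1.9   3.04] turn [ 0.003 -0.001  0.   ] | ee [ 0.4829 -0.0446  0.2299] [ 1.798e+02 -1.000e-01  7.400e+01] q [ -5.  -4.   1.  95.   0. 101.] op 0.0647 F [ 0.6 -0.4  0.3] t 26.57
```

```bash
python3 -m pendant '[[[3,0.2,0,0,0,0,76],[3.7,0.2,0,0,0,0,76],[3.7,0.2,0,0,0,0,76],[3.7,0.2,0,0,0,0,76],[3.7,0.2,0,0,0,0,76]]]' >/dev/null
python3 -m pendant '[[[3.7,0.2,0,0,0,0,76],[3.7,0.2,0,0,0,0,76],[3.7,0.2,0,0,0,0,76],[2.5,0.1,0.5,0,0,0,76],[0,0,1,0,0,0,76]]]' >/dev/null
python3 -m pendant '[[[0,0,1,0,0,0,76],[0,0,0,0,0,0,76]]]' >/dev/null
python3 plan.py .5945 .2755 .15 74
python3 - <<'E'
from fit import *
B=np.array([.5473,-.0296]);t=np.radians(-16);u,v=np.array([np.cos(t),np.sin(t)]),np.array([-np.sin(t),np.cos(t)])
bot.camera("top");bot.camera("side");bot.camera("wrist")
for n,x,z,c in(("bottle_amber",(.484,-.044,0),.008,("top","side")),("bottle_green",(.5945,.2755,0),0,("wrist",)),("filter_box",(.57,-.083,-.279),.008,("top","side"))):
  for o in fit(n,x,cams=c,yawfree="bot" not in n,z=z,near=25 if c[0]=="top" else 80):
    d=o[0]-B; print(n,*o,"tray mm",np.round([d@u*1000,d@v*1000],1))
E
```

```text
d cm [ 0.93 -0.03  5.21] turn [ 0.008 -0.    -0.004] | ee [0.5918 0.2666 0.2021] [179.5  -0.   73.8] q [ 24.  18.  22.  94.  -0. 131.] op 0.0652 F [ 0.6  0.4 -0.2] t 27.57
bottle_amber [ 0.484  -0.0444] -1.5 iou 0.895 ['top', 'side'] tray mm [-56.8 -31.7]
bottle_amber [ 0.4837 -0.0441] 3.4 iou 0.927 ['top'] tray mm [-57.1 -31.5]
bottle_amber [ 0.4845 -0.0441] 4.8 iou 0.868 ['side'] tray mm [-56.4 -31.2]
bottle_green [0.5945 0.2738] 3.6 iou 0.984 ['wrist'] tray mm [-38.3 304.7]
filter_box [ 0.5693 -0.0823] -16.8 iou 0.876 ['top', 'side'] tray mm [ 35.7 -44.6]
filter_box [ 0.5692 -0.0822] -16.8 iou 0.93 ['top'] tray mm [ 35.6 -44.5]
filter_box [ 0.5713 -0.0831] -11.1 iou 0.835 ['side'] tray mm [ 37.8 -44.8]
```

All the fits agree: amber stands at (−57, −31.5) mm and the box at (36, −44.5) mm in the tray frame. Green is at (0.5945, 0.2745).

```bash
python3 -m pendant '[[[0.8,0,2,0.008,0,0,76],[0,0,2.5,0,0,0,76],[0,0,1.5,0,0,0,76],[0,0,0,0,0,0,76],[0,0,0,0,0,0,76]]]' >/dev/null
python3 plan.py .5945 .2745 .092 74
```

```text
d cm [ 0.03 -0.32  5.65] turn [ 0.009 -0.008 -0.008] | ee [0.5968 0.273  0.1486] [179.5  -0.5  73.6] q [ 25.  18.  16.  87.   0. 131.] op 0.0645 F [0.3 0.  0.8] t 28.38
```

```bash
python3 -m pendant '[[[0,-0.3,1.8,0.009,-0.008,-0.005,76],[0,0,1.8,0,0,0,76],[0,0,1,0,0,0,76],[0,0,0.2,0,0,0,76],[0,0,0,0,0,0,76]]]' >/dev/null
python3 plan.py .5945 .2745 .092 74
```

```text
d cm [-0.01 -0.19  1.4 ] turn [ 0.005 -0.005 -0.004] | ee [0.5962 0.2741 0.106 ] [179.7  -0.3  73.8] q [ 25.  19.  12.  83.   0. 131.] op 0.0648 F [0.7 0.  0.8] t 28.8
```

```bash
python3 -m pendant '[[[0,-0.15,0.8,0.005,-0.005,0,76],[0,-0.05,0.5,0,0,0,76],[0,0,0.25,0,0,0,76],[0,0,0.1,0,0,0,76]]]'
python3 plan.py .5945 .2745 .092 74
```

```text
time: 29.13
ee_pos: [0.5956, 0.2752, 0.092]
tcp_rot: [179.8, -0.1, 73.8]
wrist_force: [0.0, 1.0, -0.5]
opening: 0.0648
d cm [-0.1  -0.08  0.  ] turn [ 0.003 -0.002 -0.004] | ee [0.5956 0.2752 0.092 ] [ 1.798e+02 -1.000e-01  7.380e+01] q [ 25.  19.  11.  82.  -0. 131.] op 0.0648 F [ 0.   1.  -0.5] t 29.13
```

```bash
python3 -m pendant '[[[-0.08,-0.08,0,0,0,0,35],[0,0,0,0,0,0,35],[0,0,0,0,0,0,35],[0,0,0,0,0,0,35],[0,0,0,0,0,0,35]]]' 40
python3 plan.py .5945 .2745 .092 74
python3 -m pendant '[[[0,0,-1.5,0,0,0,35],[0,0,-3,0,0,0,35],[0,0,-3.5,0,0,0,35],[0,0,-3,0,0,0,35],[0,0,-1,0,0,0,35]]]'
python3 plan.py .5013 .0169 .22 74
```

```text
time: 29.55
ee_pos: [0.5944, 0.2747, 0.0922]
tcp_rot: [179.8, -0.1, 73.8]
wrist_force: [-0.0, 0.2, -2.2]
opening: 0.0388
d cm [-0.01  0.01  0.02] turn [ 0.003 -0.003 -0.004] | ee [0.5944 0.2747 0.0922] [ 1.798e+02 -1.000e-01  7.380e+01] q [ 25.  19.  11.  82.  -0. 131.] op 0.0388 F [-0.   0.2 -2.2] t 29.55
time: 29.97
ee_pos: [0.5912, 0.2731, 0.2098]
tcp_rot: [-179.7, 0.3, 73.8]
wrist_force: [0.7, 0.8, -2.3]
opening: 0.039
d cm [-27.12  -1.48  -0.85] turn [-0.006  0.006 -0.004] | ee [0.5912 0.2731 0.2098] [-179.7    0.3   73.8] q [ 25.  20.  25.  96.  -0. 131.] op 0.039 F [ 0.7  0.8 -2.3] t 29.97
```

Gripped and lifted. Carrying it to the tray.

```bash
python3 -m pendant '[[[-1.2,-0.1,-0.6,-0.006,0.006,0,35],[-2.2,-0.1,-0.4,0,0,0,35],[-3,-0.2,0,0,0,0,35],[-3.2,-0.2,0,0,0,0,35],[-3.2,-0.2,0,0,0,0,35]]]' >/dev/null
python3 -m pendant '[[[-3.2,-0.2,0,0,0,0,35],[-3.2,-0.2,0,0,0,0,35],[-3.0,-0.2,0,0,0,0,35],[-2.0,-0.1,0,0,0,0,35],[-1.2,0,0,0,0,0,35]]]' >/dev/null
python3 -m pendant '[[[0,0,0,0,0,0,35],[0,0,0,0,0,0,35]]]' >/dev/null
python3 plan.py .5013 .0169 .16 74
```

```text
d cm [-0.76  0.13  6.08] turn [ 0.003 -0.002 -0.002] | ee [0.502  0.0245 0.2208] [ 1.798e+02 -1.000e-01  7.390e+01] q [  3.  -2.   2.  94.   0. 109.] op 0.039 F [-0.1  0.5 -2.6] t 30.97
```

```bash
python3 -m pendant '[[[-0.7,0.1,1,0.003,-0.002,0,35],[0,0,2,0,0,0,35],[0,0,2,0,0,0,35],[0,0,0.8,0,0,0,35],[0,0,0,0,0,0,35]]]' >/dev/null
python3 plan.py .5013 .0169 .1002 74
python3 - <<'E'
from fit import *
C=cam("wrist");a=bot.camera("wrist").copy()
B=np.array([.5473,-.0296]);t=np.radians(-16)
u,v=np.array([np.cos(t),np.sin(t)]),np.array([-np.sin(t),np.cos(t)])
o=bot.get_obs()["ee_pos"];b=[o[0],o[1],o[2]-.0922]
P=[[*(B+x*u+y*v),.036] for x,y in((-.09,-.065),(.09,-.065),(.09,.065),(-.09,.065))]
for q,k in((P,(0,255,0)),(ring(.02,.126)+b,(255,0,255)),(ring(.03,.0)+b,(255,0,255))): cv2.polylines(a,[proj("wrist",q,C).astype(int)],1,k)
save(a,"w7.png")
E
```

```text
d cm [-0.22 -0.02  5.83] turn [-0.    -0.     0.001] | ee [0.502  0.0189 0.1585] [-180.    -0.    74.1] q [  2.  -2.  -5.  87.   0. 108.] op 0.0394 F [ 0.1  0.1 -3.2] t 31.38
```

View pics/w7.png

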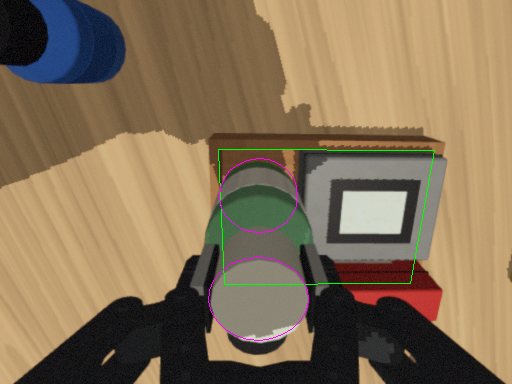

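The green bottle is upright in the jaws, with its cap at (258,300). The space left of the case is free and amber's cap is behind it at (258,340). Descending.

```bash
python3 -m pendant '[[[-0.18,-0.05,1,0,0,0,35],[0,-0.03,1,0,0,0,35],[0,-0.03,0.8,0,0,0,35]]]'
python3 plan.py .5013 .0169 .1002 74
python3 -m pendant '[[[0,-0.05,0.8,0,0,0,35],[0,-0.03,0.7,0,0,0,35]]]'
python3 plan.py .5013 .0169 .1002 74
```

```text
time: 31.68
ee_pos: [0.5022, 0.0181, 0.1322]
tcp_rot: [179.8, -0.1, 74.2]
wrist_force: [0.6, -0.3, -3.1]
opening: 0.0391
d cm [-0.15 -0.07  3.2 ] turn [ 0.004 -0.001  0.003] | ee [0.5022 0.0181 0.1322] [ 1.798e+02 -1.000e-01  7.420e+01] q [  2.  -3.  -9.  84.   0. 108.] op 0.0391 F [ 0.6 -0.3 -3.1] t 31.68
time: 31.85
ee_pos: [0.5015, 0.0185, 0.1156]
tcp_rot: [179.7, -0.1, 74.2]
wrist_force: [1.0, 0.2, -2.7]
opening: 0.0389
d cm [-0.16  0.01  1.54] turn [ 0.004 -0.002  0.003] | ee [0.5015 0.0185 0.1156] [ 1.797e+02 -1.000e-01  7.420e+01] q [  2.  -3. -10.  82.   0. 108.] op 0.0389 F [ 1.   0.2 -2.7] t 31.85
```

```bash
python3 -m pendant '[[[-0.14,0,0.7,0.004,0,0,35],[0,0.03,0.4,0,0,0,35],[0,0.03,0.2,0,0,0,35]]]'
python3 plan.py .5013 .0169 .1002 74
python3 -m pendant '[[[0,0.05,0.1,0,0,0,35],[0,0,0.1,0,0,0,35]]]'
python3 plan.py .5013 .0169 .1002 74
```

```text
time: 32.1
ee_pos: [0.5011, 0.0169, 0.1001]
tcp_rot: [-179.9, -0.1, 74.2]
wrist_force: [-8.0, 0.7, 31.9]
opening: 0.0397
d cm [ 0.01  0.02 -0.01] turn [-0.001 -0.001  0.003] | ee [0.5011 0.0169 0.1001] [-1.799e+02 -1.000e-01  7.420e+01] q [  2.  -2. -12.  81.   0. 108.] op 0.0397 F [-8.   0.7 31.9] t 32.1
time: 32.27
ee_pos: [0.5015, 0.017, 0.1003]
tcp_rot: [-180.0, -0.1, 74.2]
wrist_force: [-2.6, -0.3, 4.4]
opening: 0.0389
d cm [-0.01 -0.01  0.01] turn [-0.    -0.002  0.003] | ee [0.5015 0.017  0.1003] [-1.80e+02 -1.00e-01  7.42e+01] q [  2.  -2. -12.  80.   0. 108.] op 0.0389 F [-2.6 -0.3  4.4] t 32.27
```

```bash
python3 -m pendant '[[[0,0,0,0,0,0,76],[0,0,0,0,0,0,76],[0,0,0,0,0,0,76],[0,0,-0.2,0,0,0,76],[0,0,-0.8,0,0,0,76]]]'
python3 -m pendant '[[[0,0,-2,0,0,0,76],[0,0,-3.5,0,0,0,76],[0,0,-4,0,0,0,76],[0,0,-3,0,0,0,76],[2,0,0,0,0,0,76]]]'
python3 -m pendant '[[[3,0,0,0,0,0,76],[3.5,0,0,0,0,0,76],[3.5,0,0,0,0,0,76],[3.5,0,0,0,0,0,76],[3.5,0,0,0,0,0,76]]]' >/dev/null
python3 -m pendant '[[[3,0,0,0,0,0,76],[3,0,0,0,0,0,76],[2,0,0,0,0,0,76],[0,0,0,0,0,0,76],[0,0,0,0,0,0,76]]]'
python3 - <<'E'
from fit import *
B=np.array([.5473,-.0296]);t=np.radians(-16);u,v=np.array([np.cos(t),np.sin(t)]),np.array([-np.sin(t),np.cos(t)])
a=bot.camera("top");b=bot.camera("side")
for n,x,z in(("bottle_amber",(.484,-.044,0),.008),("bottle_green",(.501,.017,0),.008),("filter_box",(.569,-.083,-.279),.008),("case",(.586,-.02,-.279),0)):
  for o in fit(n,x,yawfree="bot" not in n,z=z,near=20):
    d=o[0]-B; print(n,*o,"tray mm",np.round([d@u*1000,d@v*1000],1))
for n in("timer","tank","lens"): print(n,*[(np.round(m["uv"]),c) for c in("top","side") for m in bot.mark_of(c,n)[:1]])
f=lambda i:cv2.resize(i,(400,300),interpolation=cv2.INTER_CUBIC)
save(np.hstack([f(a[160:250,205:325]),f(b[110:275,150:370])]),"end.png")
E
```

```text
time: 32.68
ee_pos: [0.5022, 0.0168, 0.1113]
tcp_rot: [179.9, -0.2, 74.2]
wrist_force: [-0.7, -0.5, -0.5]
opening: 0.065
time: 33.1
ee_pos: [0.5056, 0.034, 0.244]
tcp_rot: [180.0, -0.1, 74.0]
wrist_force: [1.1, -0.1, -0.7]
opening: 0.0651
time: 33.93
ee_pos: [0.5791, 0.2885, 0.2553]
tcp_rot: [179.3, -0.5, 73.9]
wrist_force: [0.5, -1.0, -0.1]
opening: 0.0649
bottle_amber [ 0.4855 -0.0444] 2.6 iou 0.873 ['top', 'side'] tray mm [-55.3 -31.3]
bottle_amber [ 0.4839 -0.0444] 6.1 iou 0.881 ['top'] tray mm [-56.9 -31.7]
bottle_amber [ 0.4882 -0.0422] 2.5 iou 0.874 ['side'] tray mm [-53.3 -28.4]
bottle_green [0.5011 0.016 ] 4.6 iou 0.779 ['top', 'side'] tray mm [-57.   31.1]
bottle_green [0.5011 0.0159] 3.3 iou 0.94 ['top'] tray mm [-57.  31.]
bottle_green [0.5025 0.0193] -1.3 iou 0.628 ['side'] tray mm [-56.5  34.7]
filter_box [ 0.5704 -0.0821] -16.4 iou 0.836 ['top', 'side'] tray mm [ 36.7 -44.1]
filter_box [ 0.5708 -0.0823] -16.7 iou 0.885 ['top'] tray mm [ 37.1 -44.2]
filter_box [ 0.5762 -0.0798] -4.8 iou 0.812 ['side'] tray mm [ 41.6 -40.3]
case [ 0.586  -0.0195] -16.1 iou 0.711 ['top', 'side'] tray mm [34.4 20.4]
case [ 0.5861 -0.0193] -15.8 iou 0.948 ['top'] tray mm [34.5 20.6]
case [ 0.5904 -0.0103] -37.2 iou 0.501 ['side'] tray mm [36.1 30.4]
timer (array([268., 223.]), 'top') (array([172., 140.]), 'side')
tank (array([344., 262.]), 'top') (array([260., 305.]), 'side')
lens (array([342., 184.]), 'top') (array([333., 250.]), 'side')
```

View pics/end.png

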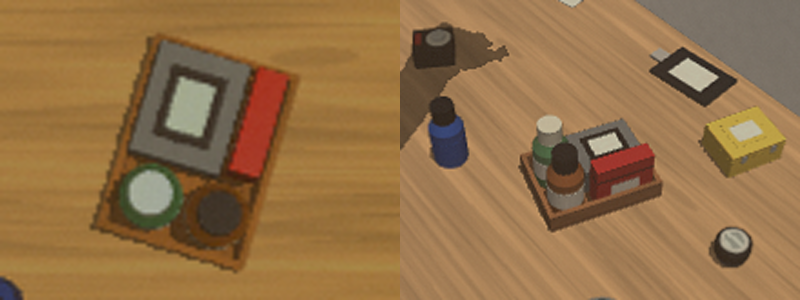

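All four things stand upright inside the walls. The case is in the far‑left corner, the box is along the right wall, and both bottles are in the near strip. The bystanders' pixels are unchanged, apart from one false "timer" hit on the tray in the top view; the side view puts the timer where it was.

```bash
python3 -c "
from workcell import bot
print(bot.get_obs()['time'],bot.job_done())"
```

```text
the job is handed in; nothing more can be done
34.7333 None
```

The tray is packed and the job was handed in at 34.7 s of the 72 s allowed. I slid the grey case into the tray's far-left corner with two pushes. Then I stood the red filter box beside it along the right wall, and the amber and green bottles in the near strip.

**Last checks:** the final top and side pictures show all four upright inside the tray, released, with the gripper well clear. The top-camera fits give these positions in the tray frame:

| Thing | x (mm) | y (mm) |
|---|---|---|
| case | 34.5 | 20.6 |
| filter box | 37 | −44 |
| amber bottle | −57 | −32 |
| green bottle | −57 | 31 |

**What went wrong or disagreed:**
- **Filter box grasp:** it took three tries to set the grip height.
- **Filter box lowering:** on the first lowering the box touched the far rim with about 33 N at the wrist. I raised it, shifted it and set it down with about 23 N.
- **Green bottle:** it touched down with about 33 N at the wrist, firmer than I wanted. Amber was about 17 N.
- **Side-camera fits:** at the end these disagreed with the top camera by 3 to 10 mm, and by about 12° for the box and 21° for the case. The things hide each other in that view, so I trusted the top camera and the pictures.
- **Bystanders:** tank and lens marks were within 2 pixels of the start in both views. The timer's only good mark was from the side, also unchanged; its top-view mark was a false hit on the tray.

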